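Light a specimen: seat the beaker, hold the reflector at the pointer

ROBOT

A 6-joint arm with a two-finger parallel gripper is mounted at the origin on a cart in front of the work surface, level with it; the furniture and walls round the work are solid. World frame = base frame: x ahead of the robot, y to its left, z up, the work surface at z = 0. Lengths are in m, angles in degrees, forces in N, time in s.
With the tool pointing down it reaches from about 0.375 to 0.9 m from the base axis. Payload 3.1 kg.
Tool frame: the origin (TCP) lies at the very end of the fingers, on their centre line; the grasp point (between the pads) lies behind it (bot.grip_depth is the z of the grasp point in the tool frame, in m); z points along the fingers, y is the direction in which the jaws open and shut (so a half turn about z gives the same grasp; the last joint's range is limited). The gripper opens to 87 mm and grips with 3 to 60 N. Pads are 19 mm wide; open, the fingers measure 117 mm over their backs; the gripper's body (75 mm by 190 mm) begins 51 mm behind the grasp point.
Start: joints at [55.892, 30.224, 82.088, -0, 67.689, -10.227], TCP at [0.253, 0.571, 0.223] pointing down, gripper open.
Joint ranges: [-176.69, 176.69], [-43.24, 126.21], [12.49, 139.97], [-82, 262], [0, 151.66], [-163.58, 163.58]. Speed limits (degrees/s): [159.86, 159.86, 180, 180, 180, 180].

INTERFACE

Orientations are given as a 3x3 rotation matrix whose columns are the frame's x, y, z axes.
In Python, from rig import bot, vision gives the robot as it stands. The module is installed in compiled form; this text tells all that it offers.
- The arm moves only by the shell command python3 -m jog 'ROWS'. ROWS is JSON, a list of rows, each a list of 3 entries, a list of its own where there are three numbers: the shift along the tool's x, y, z in mm, then the turn, a rotation vector about the tool's x, y, z in degrees, then the closure, from 0 (fully open) to 1 (shut). In form: [[[dx, dy, dz], [wx, wy, wz], fingers], ...]. A call has 1 to 12 rows; each row is the pose to reach, as a shift and turn from the pose commanded when the call began, along the tool's axes at that moment; what a row does not reach only later rows make up. A row lasts 1/12 s, in which the tool goes at most 41.7 mm and 7.16 degrees, less where a joint would pass 70% of its speed; a pose out of reach is approached as far as the arm can. A call with a gripper value outside its range is refused whole. The fingers move at their own pace and stop on an object; the grip force is fixed at half the most. Time passes only in rows, so rows that repeat a pose let the fingers close. It gives the time, the measured TCP pose, the force and the opening at its end, in the units of the state.
- bot.read_state(): the state, without advancing time (a new reading comes with each control period).
- vision.capture(name): name is "side" or "top" or "wrist"; returns the picture (480x640x3 uint8, red, green, blue); there is no depth.
- vision.camera_info(name): a dict with "intrinsics" (3x3 intrinsics, pixels), "camera_from_world" (4x4, takes a point from world to camera coordinates); the wrist camera has in their place "mount" (4x4, takes a point from camera to tool coordinates, whose origin is the TCP and whose axes are the flange's). Camera axes: x right, y up, looking along -z (the intrinsics and any distortion apply to the point x, -y, -z); pixel columns grow to the right and rows downward; lengths in m; the calibration is good to about 2 mm. A picture is of the moment at which its call begins: read the wrist's pose just before it. camera_info takes no time and is no camera call.
- bot.hand_in(): hands the job in, once; it reports no verdict.
The state is a dict: "time_s": time; "joint_positions": joint angles; "qvel": joint speeds; "tau": joint torques, N m; "position": TCP position; "tcp_rot": TCP orientation; "force": force on the tool from outside, world axes, zero at the start; "moment": the same for the moment, N m; "opening": opening from 0.0 (shut) to 1.0 (fully open).
Only numpy, scipy, OpenCV 4.12 (cv2) and the standard library are available. Lean on these libraries where they do the work, as an engineer would, in place of code of your own. Each camera call takes 0.05 s, during which the arm holds its last target. There are 200 camera calls.

TASK

Carry the small open beaker level, with the rubber stopper in it, to the inspection stand and set it down upright in the round seat, then let go of it while the reflector flap is still lying flat. Then take the flap by its bar, raise it until it is in line with the black pointer on the quadrant scale, and finish while still holding it there with the fingers, because it falls back if it is let go. Do not disturb the pointer or any of the loose things around.

Things in the scene. Friction and masses are not known exactly. Their poses are not given: they have to be found in the camera images.
- beaker_center (a point): centre (half-way up) of a small clear open beaker, 42 mm across the body, 47 mm over the rim, 58 mm tall, 24 to 42 g, loose, standing upright on the worktop left or right of the stand; z axis up. Its underside is 29 mm below this point. It is grasped across its walls from above; the wall is straight below the rim (the rim is the top 6 mm).
- stopper_center (a point): centre of a black rubber stopper, 24 mm across and 24 mm tall, standing loose on the floor of the beaker (its top is 28 mm above the beaker's underside)
- seat (a point): centre of the floor of the round seat on the stand, a flat disc 14 mm above the worktop with a raised lip 4 mm high and 70 mm across inside. The axes are those of the stand: x along the hinge axis, y from the hinge to the seat, z up; the seat is 115 mm from the hinge axis along +y. The stand is fixed; its grey base plate is 190 mm (x) by 395 mm (y), 10 mm thick.
- hinge (a point): middle of the horizontal hinge axis of the reflector flap, 50 mm above the worktop; the axis runs along this point's x axis, and the axes are those of the stand. The two hinge cheeks at x = +-81 mm stand 67 mm above the worktop.
- bar (a point): middle of the grip bar of the reflector flap: a round steel bar 10 mm thick, parallel to the hinge axis, 205 mm from it (along the flap's own -y), with 90 mm free between two stand-off rods. There is an open gap of 65 mm between the bar and the edge of the sheet, for a finger. The point and its axes turn with the flap; with the flap flat the bar is 50 mm above the worktop and 40 mm above the base plate. A round bar: it can turn between the fingers.
- reflector (a joint): angle of the reflector flap, an aluminium sheet 140 mm wide that reaches 135 mm from the hinge axis (0.2 to 0.4 kg with its bar) hinged at hinge: 0 lying flat (as it starts), growing as the bar swings up and over towards the seat, limit 1.45 rad. It is nearly free of friction and falls shut when let go. At angle a the bar's middle is, from hinge in the stand's axes, at y = -205 mm cos a, z = +205 mm sin a.
- pointer (a joint): angle of the black pointer about the same hinge axis, counted in the same way: the flap is in line with the pointer when reflector equals pointer. Set somewhere between 0.5 and 0.95 rad; a stiff friction joint.
- pointer_tip (a point): tip of the slim black pointer, 150 mm from the hinge axis, beside the flap (102 mm from the flap's middle along the stand's -x, the near side, outside the aluminium quadrant scale of 119 mm radius). Its y axis points from the tip to the hinge axis.
- tub_center (a point): bystander: centre of a white tub with closed lid, 68 mm across, 65 mm tall, on the other side of the stand from the beaker
- weight: bystander: brass balance weight with knob, 22 mm across, 26 mm tall; origin under its centre
- dropper: bystander: small dropper bottle with pointed cap, 32 mm across, 82 mm tall; origin under its centre
- big_stopper: bystander: red rubber stopper, 31 mm across, 28 mm tall, standing on the worktop; origin under its centre

How it is judged:
By the outcome, as a careful person would: the job done as asked, in the order asked, and still so for the second after the job is handed in, while the arm keeps its last pose, push and grip.
It also fails if it takes over 64 s, if anything falls off the work surface, if the arm or the gripper's body presses on something with over 40 N, if the wrist force passes 120 N, or if a joint passes its speed limit or range.

## Working session

There is one attempt and no reset: what is moved stays moved. The work goes in short steps, Python scripts to look and compute and a shell command to move; the robot and the scene stay as the last step left them, time stands still between calls to the robot, and variables do not carry over. Pictures are saved under pics/ and viewed, about 8 in all and at most 12, crops included, and the job is handed in when it is done.

```bash
mkdir -p pics
python3 - <<'E'
from rig import bot, vision
import cv2, numpy as np
np.set_printoptions(precision=4,suppress=True)
s=bot.read_state(); print(s, bot.grip_depth)
for n in("side","top","wrist"):
    im=vision.capture(n); cv2.imwrite(f"pics/{n}0.png",im[:,:,::-1]); print(n,vision.camera_info(n))
E
```

```text
{'time_s': 0.0, 'joint_positions': array([ 55.8916,  30.2805,  82.1579,   0.0001,  67.689 , -10.2272]), 'qvel': array([-0.0361, -0.0893, -0.0048, -0.0749,  0.121 ,  0.1266]), 'tau': array([  0.0015, -44.0037, -17.6594,   0.0632,   0.0581,  -0.0002]), 'position': array([0.2526, 0.5709, 0.2215]), 'tcp_rot': array([[-0.9144,  0.4048, -0.0012],
       [ 0.4048,  0.9144, -0.0018],
       [ 0.0004, -0.0022, -1.    ]]), 'force': array([-0.325 , -0.8787,  0.2476]), 'moment': array([-0.0045, -0.0264, -0.0058]), 'opening': 1.000800619999833} -0.0187
side {'intrinsics': array([[623.2407,   0.    , 327.4736],
       [  0.    , 623.2407, 240.4402],
       [  0.    ,   0.    ,   1.    ]]), 'camera_from_world': array([[ 0.9646, -0.2625,  0.0263, -0.5812],
       [ 0.0796,  0.3846,  0.9197, -0.0868],
       [-0.2515, -0.885 ,  0.3918, -1.5547],
       [ 0.    ,  0.    ,  0.    ,  1.    ]])}
top {'intrinsics': array([[604.9379,   0.    , 317.2811],
       [  0.    , 604.9379, 241.1835],
       [  0.    ,   0.    ,   1.    ]]), 'camera_from_world': array([[-0.0183, -0.9996, -0.0204, -0.0488],
       [ 0.9967, -0.0199,  0.0789, -0.5632],
       [-0.0793, -0.0189,  0.9967, -1.2976],
       [ 0.    ,  0.    ,  0.    ,  1.    ]])}
wrist {'intrinsics': array([[361.6552,   0.    , 309.6216],
       [  0.    , 361.6552, 239.2112],
       [  0.    ,   0.    ,   1.    ]]), 'mount': array([[-0.0006,  0.9583,  0.2857,  0.0782],
       [ 1.    ,  0.0005,  0.0001, -0.0004],
       [-0.    ,  0.2857, -0.9583, -0.1642],
       [ 0.    ,  0.    ,  0.    ,  1.    ]])}
```

View pics/top0.png

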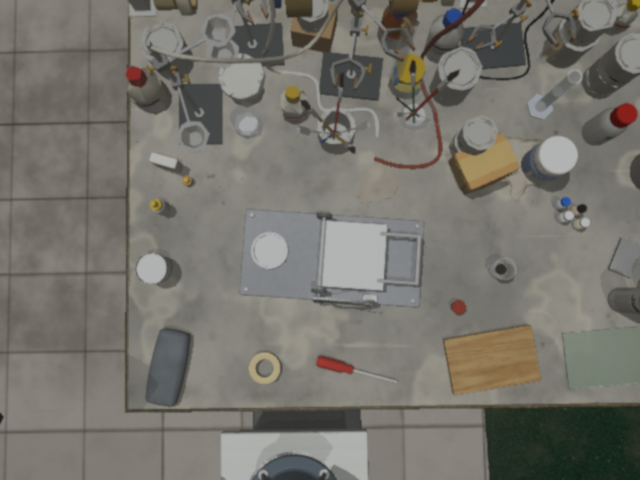

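View pics/side0.png

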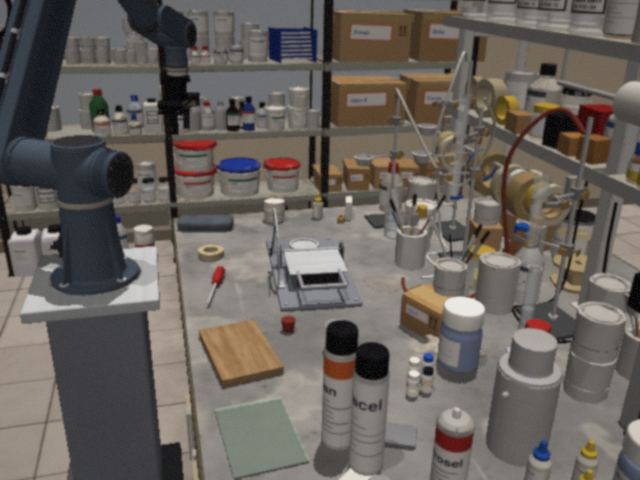

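The top view shows the stand (seat near (269,250), bar near (418,258)), the beaker at (502,268), and the tub at (152,268). In the side view the flap is near (315,270), with the pointer and scale near (275,240).

```bash
cat > h.py <<'E'
from rig import bot, vision
import cv2, numpy as np
np.set_printoptions(precision=4,suppress=True)
def cam(n,st=None):
    c=vision.camera_info(n); K=c["intrinsics"]
    if n=="wrist":
        s=st; T=np.eye(4); T[:3,:3]=s["tcp_rot"]; T[:3,3]=s["position"]; return K,np.linalg.inv(T@c["mount"])
    return K,c["camera_from_world"]
def ray(C,u,v):
    K,M=C; d=np.array([(u-K[0,2])/K[0,0],-(v-K[1,2])/K[1,1],-1.]); R=M[:3,:3]
    return -R.T@M[:3,3], R.T@d
def onz(C,u,v,z):
    o,d=ray(C,u,v); return o+d*(z-o[2])/d[2]
def onplane(C,u,v,p,n):
    o,d=ray(C,u,v); return o+d*(n@(p-o))/(n@d)
def proj(C,P):
    K,M=C; q=M[:3,:3]@np.asarray(P)+M[:3,3]; return np.array([K[0,2]-K[0,0]*q[0]/q[2],K[1,2]+K[1,1]*q[1]/q[2]])
E
python3 - <<'E'
from h import *
C=cam("top")
for n,u,v,z in [("seat",269,250,.014),("barL",388,258,.05),("bar",417,258,.05),("beaker",502,268,.03),("tub",152,268,.065),("red",459,307,.028),("corner",249,210,.01),("c2",424,219,.01),("c3",421,306,.01),("c4",241,295,.01)]: print(n,onz(C,u,v,z))
t=cv2.imread("pics/top0.png"); s=cv2.imread("pics/side0.png")
a=cv2.resize(t[195:315,230:530],(800,320),interpolation=3)
S=cam("side"); b=onz(C,502,268,.03); print("beaker in side",proj(S,b))
b=cv2.resize(s[215:325,240:460],(560,280),interpolation=3)
o=np.zeros((600,800,3),np.uint8); o[:320]=a; o[320:,:560]=b
cv2.imwrite("pics/c1.png",o)
E
```

```text
seat [0.5455 0.047  0.014 ]
barL [ 0.5211 -0.2096  0.05  ]
bar [ 0.5199 -0.271   0.05  ]
beaker [ 0.4959 -0.4551  0.03  ]
tub [0.5088 0.2901 0.065 ]
red [ 0.4142 -0.3606  0.028 ]
corner [0.6354 0.0907 0.01  ]
c2 [ 0.6074 -0.2948  0.01  ]
c3 [ 0.4173 -0.2822  0.01  ]
c4 [0.4482 0.11   0.01  ]
beaker in side [336.0203 336.3838]
```

View pics/c1.png

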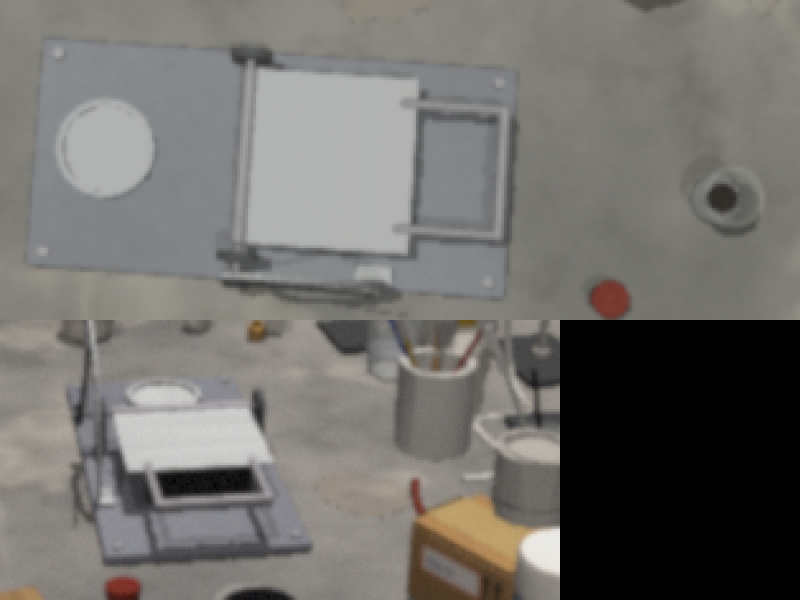

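```bash
cat > fit.py <<'E'
from h import *
from scipy.optimize import least_squares
C=cam("top"); f=lambda u,v:(230+(u+.5)/2.6667-.5,195+(v+.5)/2.6667-.5)
P=[onz(C,*f(*c),.01)[:2] for c in [(42,38),(518,68),(504,297),(27,266)]]
seat=onz(C,*f(105,148),.016)[:2]; bar=onz(C,*f(503,172),.053)[:2]
L=np.array([[95,197.5],[95,-197.5],[-95,-197.5],[-95,197.5]])/1e3
def res(p):
    th,x,y,o=p; R=np.array([[np.cos(th),-np.sin(th)],[np.sin(th),np.cos(th)]]);h=np.array([x,y])
    return np.concatenate([(h+R@(l+[0,o])-q) for l,q in zip(L,P)]+[h+R@[0,.115]-seat, h+R@[0,-.205]-bar])
r=least_squares(res,[0,.53,-.07,0]); 
if __name__=="__main__":
    print(np.rad2deg(r.x[0]),r.x,r.fun*1e3,"seat",seat,"bar",bar)
    print("stopper",onz(C,*f(722,197),.028),"rim",onz(C,*f(728,199),.058))
E
python3 fit.py
```

```text
-4.775449358932706 [-0.0833  0.5311 -0.0682 -0.0222] [ 2.4062  0.0272  2.7084 -0.4339  0.8799 -2.0323  1.5151  1.8117 -4.3063
 -0.1943 -3.2032  0.8217] seat [0.5449 0.0466] bar [ 0.5172 -0.2733]
stopper [ 0.4948 -0.4522  0.028 ] rim [ 0.4923 -0.4484  0.058 ]
```

```bash
python3 -m jog '[[[-33,-23,0],[0,0,-2],0],[[-66,-46,0],[0,0,-4],0],[[-99,-69,0],[0,0,-6],0],[[-132,-92,0],[0,0,-8],0],[[-165,-115,0],[0,0,-10],0],[[-198,-138,0],[0,0,-12],0],[[-231,-161,0],[0,0,-14],0],[[-264,-184,0],[0,0,-16],0],[[-297,-207,0],[0,0,-18],0],[[-330,-230,0],[0,0,-19],0],[[-363,-253,0],[0,0,-19],0],[[-392,-276,0],[0,0,-19],0]]'
python3 - <<'E'
from h import *
s=bot.read_state(); im=vision.capture("wrist"); cv2.imwrite("pics/w1.png",im[:,:,::-1]); np.save("w1.npy",s,allow_pickle=True)
R=s["tcp_rot"]; print(s["position"],R,s["joint_positions"])
print("to beaker mm",1e3*R.T@(np.array([.494,-.452,.23])-s["position"]))
E
```

```text
time_s: 1.15
position: [0.5009, 0.1583, 0.2225]
tcp_rot: [[-0.996, 0.086, 0.001], [0.086, 0.996, -0.0], [-0.001, -0.0, -1.0]]
force: [0.1, 0.7, -0.4]
opening: 0.997
[0.5009 0.1583 0.2225] [[-0.9963  0.0856  0.0007]
 [ 0.0856  0.9963 -0.0001]
 [-0.0007 -0.     -1.    ]] [  5.3459  22.5571  96.3519  -0.0082  61.0532 -79.7384]
to beaker mm [ -45.3669 -608.6716   -7.449 ]
```

```bash
python3 -m jog '[[[-3,-41,0],[0,0,0],0],[[-6,-82,0],[0,0,0],0],[[-9,-123,0],[0,0,0],0],[[-12,-164,0],[0,0,0],0],[[-15,-205,0],[0,0,0],0],[[-18,-246,0],[0,0,0],0],[[-18,-250,0],[0,0,0],0],[[-18,-250,0],[0,0,0],0]]'
python3 - <<'E'
from h import *
s=bot.read_state(); im=vision.capture("wrist"); cv2.imwrite("pics/w2.png",im[:,:,::-1]); np.save("w2.npy",s,allow_pickle=True)
E
python3 -m jog '[[[-3,-40,0],[0,0,0],0],[[-6,-80,0],[0,0,0],0],[[-9,-120,0],[0,0,0],0],[[-12,-160,0],[0,0,0],0],[[-15,-200,0],[0,0,0],0],[[-18,-240,0],[0,0,0],0],[[-21,-280,0],[0,0,0],0],[[-24,-320,0],[0,0,0],0],[[-27,-358,0],[0,0,0],0],[[-27,-358,0],[0,0,0],0],[[-27,-358,0],[0,0,0],0]]'
python3 - <<'E'
from h import *
s=bot.read_state(); im=vision.capture("wrist"); cv2.imwrite("pics/w3.png",im[:,:,::-1]); np.save("w3.npy",s,allow_pickle=True)
print(s["position"],s["joint_positions"])
a=[cv2.imread(f"pics/w{i}.png") for i in(1,2,3)]
o=np.zeros((600,800,3),np.uint8)
for k,i in enumerate(a): o[300*(k//2):300*(k//2)+300,400*(k%2):400*(k%2)+400]=cv2.resize(i,(400,300),interpolation=cv2.INTER_AREA)
cv2.imwrite("pics/c2.png",o)
E
```

```text
time_s: 1.87
position: [0.4964, -0.0926, 0.2224]
tcp_rot: [[-0.996, 0.09, 0.0], [0.09, 0.996, -0.0], [-0.0, -0.0, -1.0]]
force: [0.1, 0.8, -0.8]
opening: 1.001
time_s: 2.83
position: [0.4935, -0.449, 0.2217]
tcp_rot: [[-0.996, 0.086, -0.0], [0.086, 0.996, 0.001], [0.0, 0.001, -1.0]]
force: [-1.1, 1.1, -0.9]
opening: 0.999
[ 0.4935 -0.449   0.2217] [ -51.8915   33.6488   75.5497    0.0388   70.8738 -136.9969]
```

View pics/c2.png

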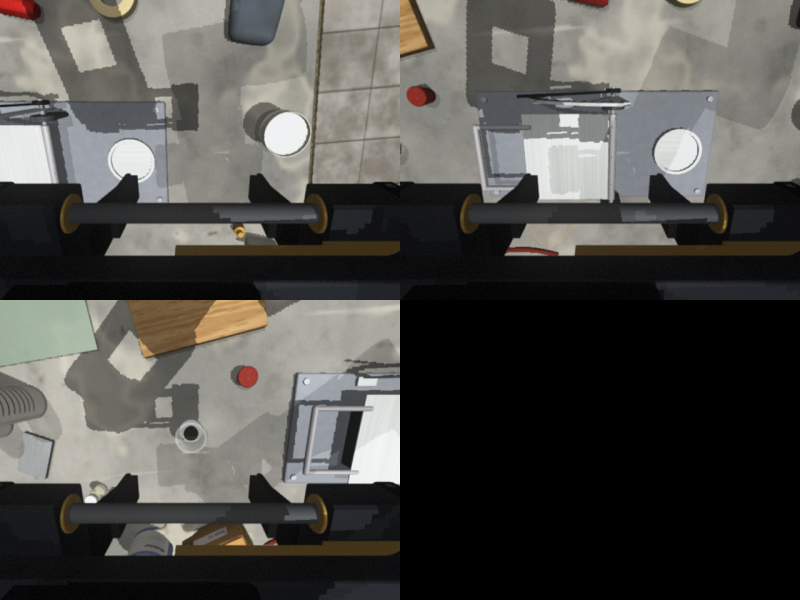

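Run:
```python
from h import *
w3=cv2.imread("pics/w3.png"); s=np.load("w3.npy",allow_pickle=True).item(); C=cam("wrist",s)
g=cv2.cvtColor(w3,6)[180:240,270:340]
m=(g<50).astype(np.uint8); n,l,st,ce=cv2.connectedComponentsWithStats(m)
for i in range(1,n):
    if st[i,4]>50: print(st[i],ce[i]+[270,180],onz(C,*(ce[i]+[270,180]),.028))
w2=cv2.imread("pics/w2.png")
o=np.zeros((600,800,3),np.uint8); o[:400]=cv2.resize(w2[130:330,110:510],(800,400),interpolation=3); o[400:,:200]=cv2.resize(w3[190:240,280:330],(200,200),interpolation=3)
o[400:,200:800]=cv2.resize(w2[138:188,260:410],(600,200),interpolation=3)
cv2.imwrite("pics/c3.png",o)
```

```text
[ 25  22  21  22 352] [305.1477 212.5369] [ 0.4932 -0.4537  0.028 ]
```

View pics/c3.png

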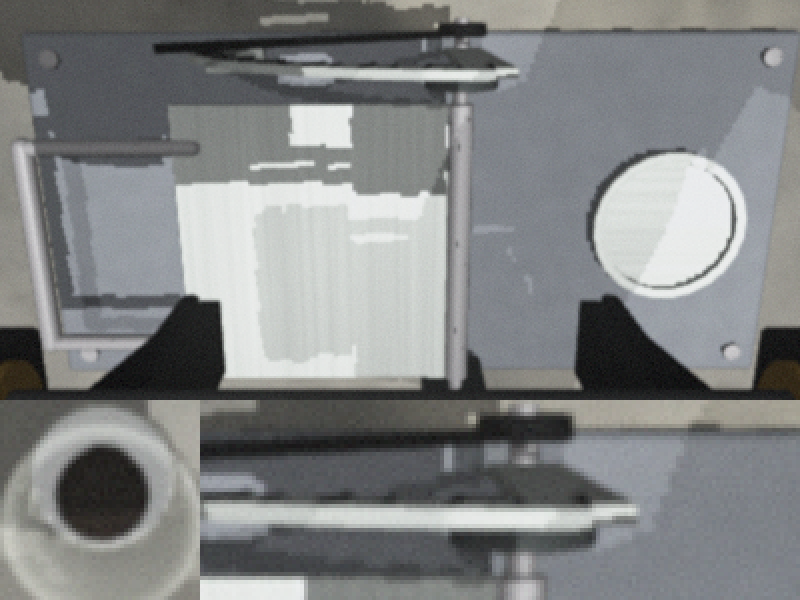

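Run:
```python
from h import *
from scipy.optimize import least_squares
s=np.load("w3.npy",allow_pickle=True).item(); C=cam("wrist",s)
print("rim",onz(C,305.2,221,.058),"base",onz(C,280+25,190+19,.0))
c=np.array([.4932,-.4537])
for cc in [(.4932,-.4537),(.490,-.4537)]:
  for z,r in((.058,.0235),(0,.021)):
    pts=[(proj(C,[cc[0]+r*a,cc[1]+r*b,z])-[280,190])*4+[0,400] for a,b in((1,0),(-1,0),(0,1),(0,-1))]
    print(cc,z,np.round(pts).tolist())
s=np.load("w2.npy",allow_pickle=True).item(); C=cam("wrist",s)
q=lambda u,v:(110+(u+.5)/2-.5,130+(v+.5)/2-.5)
seat=onz(C,*q(669,224),.018); h1=onz(C,*q(461,105),.05); h2=onz(C,*q(457,385),.05); b1=onz(C,*q(24,150),.05); b2=onz(C,*q(50,340),.05)
print("seat",seat,"h",h1,h2,"b",b1,b2)
cs=[onz(C,*q(*p),.01) for p in((23,34),(48,59),(773,56),(731,352),(90,355))]; print("corner/screws",cs)
xs=(h1-h2); print("ang hinge",np.rad2deg(np.arctan2(-xs[1],-xs[0])), "bar",np.rad2deg(np.arctan2(*(b2-b1)[[1,0]])), "seat-bar", )
th=np.deg2rad(-4.9)
X=np.array([np.cos(th),np.sin(th),0]);Y=np.array([-np.sin(th),np.cos(th),0])
for nm,p in(("seat",seat),("h1",h1),("h2",h2),("b1",b1),("b2",b2)): print(nm,p@X,p@Y)
H=seat-.115*Y; 
hy=np.mean([seat@Y-.115,(b1+b2)@Y/2+.205,h1@Y])
hx=np.mean([seat@X,(b1+b2)@X/2]); H=hx*X+hy*Y; H[2]=.05; print("H",H,hx,hy)
for hh in(hy,):
  for (u,v) in ((156,48),(160,48),(156,45)):
    p=onplane(C,*q(u,v),H-.102*X,X)-H; y,z=p@Y,p[2]; print("tip",y,z,np.hypot(y,z),"ang",np.arctan2(z,-y))
```

```text
rim [ 0.4947 -0.4535  0.058 ] base [ 0.4954 -0.4544  0.    ]
(0.4932, -0.4537) 0.058 [[108.0, 614.0], [90.0, 418.0], [200.0, 509.0], [-1.0, 526.0]]
(0.4932, -0.4537) 0 [[109.0, 543.0], [95.0, 391.0], [179.0, 461.0], [25.0, 475.0]]
(0.49, -0.4537) 0.058 [[107.0, 601.0], [89.0, 404.0], [199.0, 496.0], [-3.0, 513.0]]
(0.49, -0.4537) 0 [[108.0, 532.0], [94.0, 379.0], [178.0, 450.0], [23.0, 463.0]]
seat [0.5436 0.0467 0.018 ] h [ 0.4659 -0.0618  0.05  ] [ 0.6109 -0.0735  0.05  ] b [ 0.4684 -0.2686  0.05  ] [ 0.5664 -0.2789  0.05  ]
corner/screws [array([ 0.4159, -0.2767,  0.01  ]), array([ 0.4292, -0.267 ,  0.01  ]), array([0.4612, 0.1009, 0.01  ]), array([0.6269, 0.0862, 0.01  ]), array([ 0.5954, -0.2811,  0.01  ])]
ang hinge -4.634714393837512 bar -5.978157803442993 seat-bar
seat 0.5376101242989115 0.09296092348815936
h1 0.4695129394097657 -0.021739009389784993
h2 0.6149806521466039 -0.021065473460139594
b1 0.48961173390700774 -0.2276571814704078
b2 0.5881303114507462 -0.2295112641443044
H [ 0.5344 -0.0683  0.05  ] 0.5382405734888942 -0.022454102902993916
tip -0.09838665754737846 0.1208162013405941 0.15580914251004688 ang 0.8873665071726943
tip -0.09718853862594229 0.12092470035912113 0.15513992135227317 ang 0.8937965378350661
tip -0.10364618573302074 0.10453963902258633 0.14721096407529055 ang 0.7896897514797832
```

```bash
python3 -m jog '[[[-1,-4,20],[0,0,0],0],[[-1.4,-4.4,45],[0,0,0],0],[[-1.4,-4.4,70],[0,0,0],0],[[-1.4,-4.4,95],[0,0,0],0],[[-1.4,-4.4,120],[0,0,0],0],[[-1.4,-4.4,140],[0,0,0],0],[[-1.4,-4.4,160],[0,0,0],0],[[-1.4,-4.4,175],[0,0,0],0],[[-1.4,-4.4,190],[0,0,0],0],[[-1.4,-4.4,200],[0,0,0],0],[[-1.4,-4.4,207],[0,0,0],0],[[-1.4,-4.4,207],[0,0,0],0]]'
python3 - <<'E'
from h import *
s=bot.read_state(); im=vision.capture("wrist"); cv2.imwrite("pics/w4.png",im[:,:,::-1]); print(s["position"],s["force"])
E
```

```text
time_s: 3.88
position: [0.4938, -0.4512, 0.0143]
tcp_rot: [[-0.997, 0.083, -0.002], [0.083, 0.997, 0.003], [0.002, 0.003, -1.0]]
force: [-0.4, -0.2, -0.4]
opening: 0.997
[ 0.4938 -0.4512  0.0143] [-0.3504 -0.1937 -0.353 ]
```

View pics/w4.png

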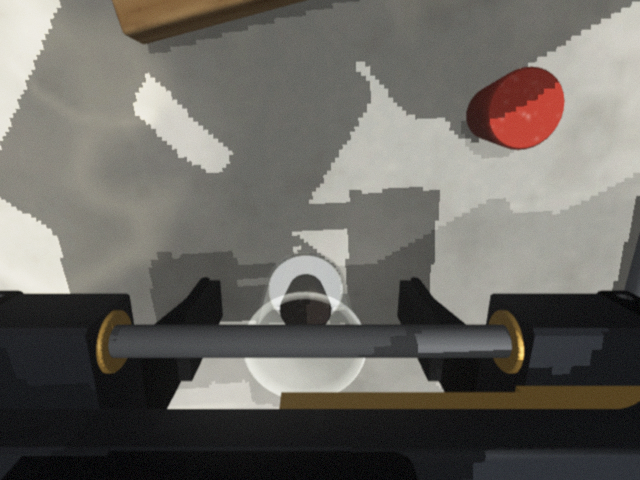

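The beaker (rim near column 305) sits centred between the fingers, with nothing in the way, so I'm closing.

```bash
python3 -m jog '[[[0,0,0],[0,0,0],0.3],[[0,0,0],[0,0,0],0.4],[[0,0,0],[0,0,0],0.45],[[0,0,0],[0,0,0],0.5],[[0,0,0],[0,0,0],0.55],[[0,0,0],[0,0,0],0.6],[[0,0,0],[0,0,0],0.6],[[0,0,0],[0,0,0],0.6],[[0,0,0],[0,0,0],0.6],[[0,0,0],[0,0,0],0.6],[[0,0,0],[0,0,0],0.6],[[0,0,0],[0,0,0],0.6]]'
python3 -m jog '[[[0,0,-2],[0,0,0],0.6],[[0,0,-6],[0,0,0],0.6],[[0,0,-12],[0,0,0],0.6],[[0,0,-20],[0,0,0],0.6],[[0,0,-30],[0,0,0],0.6],[[0,0,-42],[0,0,0],0.6],[[0,0,-56],[0,0,0],0.6],[[0,0,-70],[0,0,0],0.6],[[0,0,-84],[0,0,0],0.6],[[0,0,-94],[0,0,0],0.6],[[0,0,-100],[0,0,0],0.6],[[0,0,-100],[0,0,0],0.6]]'
python3 - <<'E'
from h import *
s=bot.read_state(); im=vision.capture("wrist"); cv2.imwrite("pics/w5.png",im[:,:,::-1]); R=s["tcp_rot"]
print(s["position"],R,s["opening"],s["joint_positions"]); print("delta to seat",1e3*R.T@(np.array([.5439,.0467,.1143])-s["position"]))
E
```

```text
time_s: 4.93
position: [0.4938, -0.4537, 0.0156]
tcp_rot: [[-0.996, 0.085, 0.0], [0.085, 0.996, -0.0], [-0.0, -0.0, -1.0]]
force: [0.4, 1.2, 1.7]
opening: 0.497
time_s: 5.93
position: [0.4946, -0.4547, 0.118]
tcp_rot: [[-0.996, 0.085, 0.002], [0.085, 0.996, -0.003], [-0.003, -0.003, -1.0]]
force: [0.1, 0.2, -1.1]
opening: 0.501
[ 0.4946 -0.4547  0.118 ] [[-0.9964  0.085   0.0025]
 [ 0.085   0.9964 -0.0032]
 [-0.0028 -0.003  -1.    ]] 0.5006796599803365 [ -52.099    40.5456   80.0388    0.0001   59.1829 -137.2244]
delta to seat [ -6.4726 503.7522   2.2463]
```

View pics/w5.png

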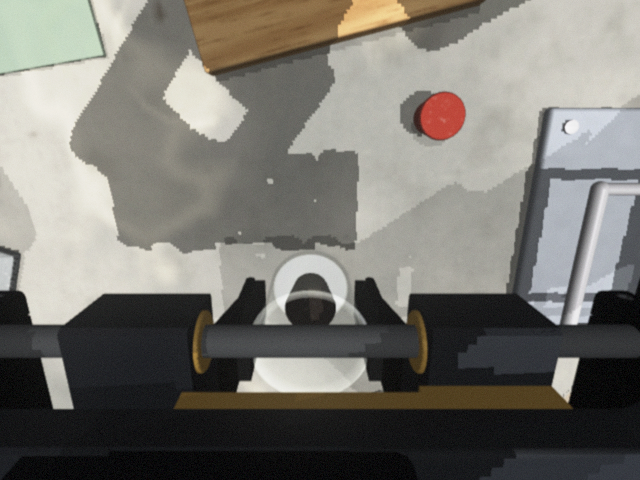

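The beaker is lifted level with the stopper (310,298) standing in it. Next is carrying it to the seat.

```bash
python3 -m jog '[[[0,3,-2],[0,0,0],0.6],[[0,9,-5],[0,0,0],0.6],[[0,18,-8],[0,0,0],0.6],[[0,30,-10],[0,0,0],0.6],[[-1,45,-10],[0,0,0],0.6],[[-1,65,-10],[0,0,0],0.6],[[-1,90,-10],[0,0,0],0.6],[[-2,115,-10],[0,0,0],0.6],[[-2,140,-10],[0,0,0],0.6],[[-2,165,-10],[0,0,0],0.6],[[-3,190,-10],[0,0,0],0.6],[[-3,215,-10],[0,0,0],0.6]]'
python3 -m jog '[[[0,25,0],[0,0,0],0.6],[[-1,50,0],[0,0,0],0.6],[[-1,75,0],[0,0,0],0.6],[[-1,100,0],[0,0,0],0.6],[[-2,125,0],[0,0,0],0.6],[[-2,150,0],[0,0,0],0.6],[[-2,175,0],[0,0,0],0.6],[[-3,200,0],[0,0,0],0.6],[[-3,225,0],[0,0,0],0.6],[[-3,248,0],[0,0,0],0.6],[[-3,265,0],[0,0,0],0.6],[[-3,277,0],[0,0,0],0.6]]'
python3 -m jog '[[[0,6,0],[0,0,0],0.6],[[0,10,0],[0,0,0],0.6],[[0,12,0],[0,0,0],0.6],[[0,12,0],[0,0,0],0.6],[[0,12,0],[0,0,0],0.6]]'
python3 - <<'E'
from h import *
s=bot.read_state(); R=s["tcp_rot"]
print(s["position"],R,s["opening"]); print("delta to seat",1e3*R.T@(np.array([.5437,.0467,.0297])-s["position"]))
E
```

```text
time_s: 6.98
position: [0.5148, -0.2368, 0.1256]
tcp_rot: [[-0.996, 0.084, -0.0], [0.084, 0.996, 0.001], [0.0, 0.001, -1.0]]
force: [0.8, 0.8, 0.4]
opening: 0.504
time_s: 7.98
position: [0.5404, 0.0391, 0.1256]
tcp_rot: [[-0.997, 0.083, -0.001], [0.083, 0.997, 0.001], [0.001, 0.001, -1.0]]
force: [0.0, 0.2, -0.9]
opening: 0.501
time_s: 8.4
position: [0.5428, 0.0473, 0.1256]
tcp_rot: [[-0.996, 0.086, 0.0], [0.086, 0.996, -0.0], [-0.0, -0.0, -1.0]]
force: [0.2, -0.4, -0.6]
opening: 0.499
[0.5428 0.0473 0.1256] [[-0.9963  0.0859  0.0001]
 [ 0.0859  0.9963 -0.0002]
 [-0.0001 -0.0002 -1.    ]] 0.4985375169034833
delta to seat [-0.978  -0.466  95.8589]
```

```bash
python3 -m jog '[[[0,0,5],[0,0,0],0.6],[[-1,0,15],[0,0,0],0.6],[[-1,0,28],[0,0,0],0.6],[[-1,0,41],[0,0,0],0.6],[[-1,0,54],[0,0,0],0.6],[[-1,0,65],[0,0,0],0.6],[[-1,0,75],[0,0,0],0.6],[[-1,0,82],[0,0,0],0.6],[[-1,0,87],[0,0,0],0.6],[[-1,0,91],[0,0,0],0.6],[[-1,0,92],[0,0,0],0.6],[[-1,0,92],[0,0,0],0.6]]'
python3 -m jog '[[[0,0,1],[0,0,0],0.6],[[0,0,1.5],[0,0,0],0.6],[[0,0,2],[0,0,0],0.6],[[0,0,2],[0,0,0],0.6]]'
python3 -c "
from h import *
s=bot.read_state();print(s['position'],s['force'])"
python3 -m jog '[[[0,0,0.5],[0,0,0],0.6],[[0,0,1],[0,0,0],0.6],[[0,0,1],[0,0,0],0.6]]'
```

```text
time_s: 9.4
position: [0.5438, 0.0479, 0.0335]
tcp_rot: [[-0.996, 0.085, 0.0], [0.085, 0.996, -0.0], [-0.0, -0.0, -1.0]]
force: [-0.4, -0.4, -1.2]
opening: 0.498
time_s: 9.73
position: [0.5438, 0.0479, 0.0318]
tcp_rot: [[-0.996, 0.085, 0.0], [0.085, 0.996, -0.0], [-0.0, -0.0, -1.0]]
force: [-0.9, -0.2, -0.6]
opening: 0.5
[0.5438 0.0479 0.0318] [-0.908  -0.2127 -0.6044]
time_s: 9.98
position: [0.5437, 0.0479, 0.0305]
tcp_rot: [[-0.996, 0.085, 0.0], [0.085, 0.996, -0.0], [-0.0, 0.0, -1.0]]
force: [0.7, -0.2, -0.8]
opening: 0.501
```

```bash
python3 -m jog '[[[0,0,0.5],[0,0,0],0.6],[[0,0,1],[0,0,0],0.6],[[0,0,1],[0,0,0],0.6]]'
python3 -m jog '[[[0,0,0.5],[0,0,0],0.6],[[0,0,1],[0,0,0],0.6],[[0,0,1],[0,0,0],0.6]]'
```

```text
time_s: 10.23
position: [0.5438, 0.0479, 0.0297]
tcp_rot: [[-0.996, 0.085, 0.0], [0.085, 0.996, -0.0], [-0.0, -0.0, -1.0]]
force: [0.2, 0.8, 0.5]
opening: 0.498
time_s: 10.48
position: [0.544, 0.0479, 0.0295]
tcp_rot: [[-0.996, 0.085, 0.001], [0.085, 0.996, -0.0], [-0.001, -0.0, -1.0]]
force: [-0.9, 0.5, 7.4]
opening: 0.497
```

```bash
python3 -m jog '[[[0,0,-0.5],[0,0,0],0.6],[[0,0,-0.5],[0,0,0],0.45],[[0,0,-0.5],[0,0,0],0.35],[[0,0,-0.5],[0,0,0],0.2],[[0,0,-0.5],[0,0,0],0],[[0,0,-0.5],[0,0,0],0],[[0,0,-0.5],[0,0,0],0],[[0,0,-0.5],[0,0,0],0],[[0,0,-0.5],[0,0,0],0],[[0,0,-0.5],[0,0,0],0]]'
python3 -m jog '[[[0,0,-5],[0,0,0],0],[[0,0,-15],[0,0,0],0],[[0,0,-30],[0,0,0],0],[[0,0,-50],[0,0,0],0],[[0,0,-70],[0,0,0],0],[[0,0,-95],[0,0,0],0],[[0,0,-120],[0,0,0],0],[[0,0,-150],[0,0,0],0],[[0,0,-180],[0,0,0],0],[[0,0,-205],[0,0,0],0],[[0,0,-220],[0,0,0],0],[[0,0,-220],[0,0,0],0]]'
python3 - <<'E'
from h import *
s=bot.read_state(); im=vision.capture("wrist"); cv2.imwrite("pics/w6.png",im[:,:,::-1]); np.save("w6.npy",s,allow_pickle=True)
t=vision.capture("side"); cv2.imwrite("pics/s6.png",t[:,:,::-1]); t=t[:,:,::-1]
R=s["tcp_rot"]; print(s["position"],R)
o=np.zeros((600,800,3),np.uint8); o[:,:400]=cv2.resize(t[205:325,250:330],(400,600),interpolation=3)
o[:300,400:]=cv2.resize(im[:,:,::-1],(400,300),interpolation=cv2.INTER_AREA)
o[300:,400:]=cv2.resize(im[140:290,120:320,::-1],(400,300),interpolation=cv2.INTER_AREA)
cv2.imwrite("pics/c6.png",o)
X=np.array([.9963,-.0854,0]);Y=np.array([.0854,.9963,0])
print("bar",(.5344*1)*np.array([1,0,0])+[0,-.0683,.05]-.205*Y)
E
```

```text
time_s: 11.32
position: [0.5437, 0.0479, 0.029]
tcp_rot: [[-0.996, 0.085, -0.0], [0.085, 0.996, -0.0], [0.0, -0.0, -1.0]]
force: [0.2, 0.2, 0.6]
opening: 0.978
time_s: 12.32
position: [0.5459, 0.0477, 0.254]
tcp_rot: [[-0.996, 0.085, 0.01], [0.085, 0.996, -0.001], [-0.01, -0.0, -1.0]]
force: [1.0, -0.5, -0.7]
opening: 1.004
[0.5459 0.0477 0.254 ] [[-0.9963  0.0849  0.0096]
 [ 0.0848  0.9964 -0.0011]
 [-0.0096 -0.0003 -1.    ]]
bar [ 0.5169 -0.2725  0.05  ]
```

View pics/c6.png

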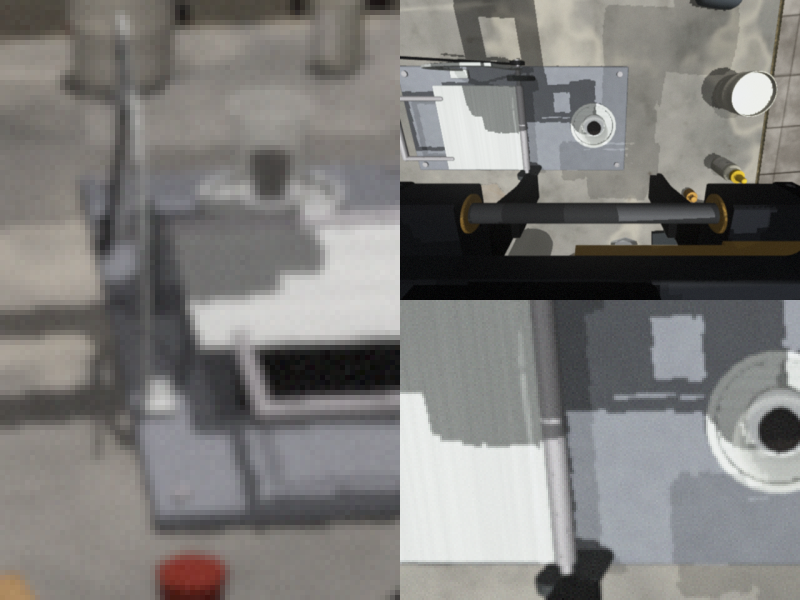

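The beaker stands upright in the seat with the stopper inside (lower-right crop, (775,425)) and the flap still flat. Next I'm moving toward the bar and measuring the pointer from several viewpoints.

```bash
cat > snap.py <<'E'
import sys; from h import *
n=sys.argv[1]; s=bot.read_state(); im=vision.capture("wrist"); cv2.imwrite(f"pics/{n}.png",im[:,:,::-1]); np.save(n+".npy",s,allow_pickle=True); print(s["position"],s["qvel"].max())
E
python3 -m jog '[[[0,-20,0],[0,0,0],0],[[0,-60,0],[0,0,0],0],[[0,-100,0],[0,0,0],0],[[1,-140,0],[0,0,0],0],[[1,-180,0],[0,0,0],0],[[1,-210,0],[0,0,0],0],[[1,-225,0],[0,0,0],0],[[1,-225,0],[0,0,0],0],[[1,-225,0],[0,0,0],0],[[1,-225,0],[0,0,0],0]]'; python3 snap.py w7
python3 -m jog '[[[0,-20,0],[0,0,0],0],[[0,-50,0],[0,0,0],0],[[0,-80,0],[0,0,0],0],[[0,-95,0],[0,0,0],0],[[0,-97,0],[0,0,0],0],[[0,-97,0],[0,0,0],0],[[0,-97,0],[0,0,0],0],[[0,-97,0],[0,0,0],0]]';  python3 snap.py w8
python3 -m jog '[[[0,-20,0],[0,0,0],0],[[0,-60,0],[0,0,0],0],[[0,-100,0],[0,0,0],0],[[0,-115,0],[0,0,0],0],[[0,-120,0],[0,0,0],0],[[0,-120,0],[0,0,0],0],[[0,-120,0],[0,0,0],0],[[0,-120,0],[0,0,0],0]]';  python3 snap.py w9
python3 - <<'E'
from h import *
H=np.array([.5344,-.0683,.05]);X=np.array([.9963,-.0854,0]);Y=np.array([.0854,.9963,0])
o=np.zeros((600,800,3),np.uint8)
for k,n in enumerate(["w7","w8","w9"]):
    C=cam("wrist",np.load(n+".npy",allow_pickle=True).item()); P=[proj(C,H-.102*X-.15*np.cos(a)*Y+[0,0,.15*np.sin(a)]) for a in(.5,.8,.95)]; print(n,P)
    a=cv2.imread(f"pics/{n}.png"); u,v=P[1]; u0=int(np.clip(u-66,0,507)); v0=int(np.clip(v-50,0,379)); print(u0,v0)
    o[300*(k//2):300*(k//2)+300,400*(k%2):400*(k%2)+400]=cv2.resize(a[v0:v0+100,u0:u0+133],(400,300),interpolation=3)
o[300:,400:]=cv2.resize(cv2.imread("pics/w8.png"),(400,300),interpolation=cv2.INTER_AREA)
cv2.imwrite("pics/c9.png",o)
E
```

```text
time_s: 13.25
position: [0.5226, -0.175, 0.2477]
tcp_rot: [[-0.996, 0.085, -0.003], [0.085, 0.996, 0.002], [0.003, 0.002, -1.0]]
force: [0.1, -0.3, 0.0]
opening: 0.998
[ 0.5226 -0.175   0.2477] 1.1997947710280121
time_s: 13.97
position: [0.5152, -0.2709, 0.2489]
tcp_rot: [[-0.997, 0.084, -0.001], [0.084, 0.997, 0.001], [0.001, 0.001, -1.0]]
force: [-0.4, 0.2, -1.2]
opening: 0.999
[ 0.5152 -0.2709  0.2489] -0.048944921664368306
time_s: 14.68
position: [0.5052, -0.3901, 0.249]
tcp_rot: [[-0.997, 0.083, -0.001], [0.083, 0.997, 0.002], [0.001, 0.002, -1.0]]
force: [-0.4, -1.0, -0.2]
opening: 1.0
[ 0.5052 -0.3901  0.249 ] 0.22724840556447073
w7 [array([277.5901, 102.7342]), array([314.3164,  98.448 ]), array([342.4739,  96.3476])]
248 48
w8 [array([405.414, 101.457]), array([460.268 ,  97.1867]), array([497.2499,  95.111 ])]
394 47
w9 [array([563.7076, 101.3986]), array([641.1349,  97.1335]), array([689.1401,  95.0628])]
507 47
```

View pics/c9.png

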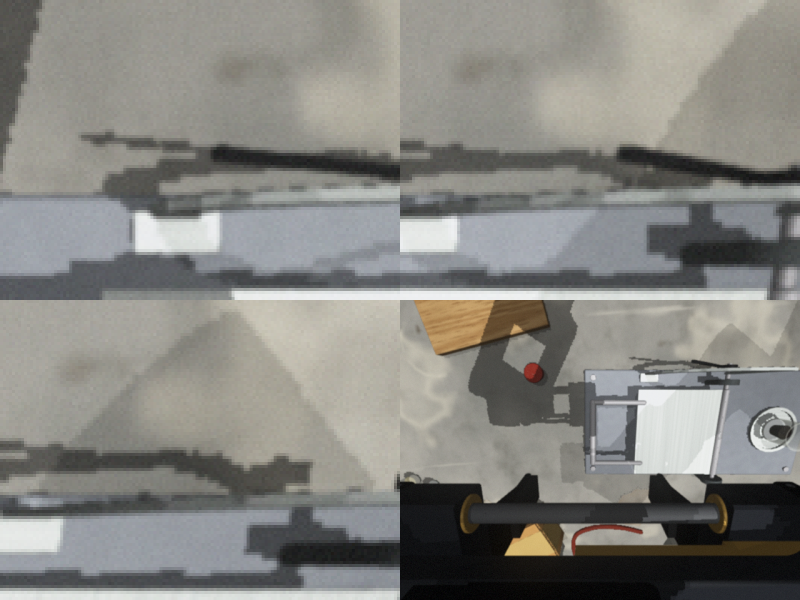

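Run:
```python
from h import *
from scipy.optimize import brentq, least_squares
H=np.array([.5344,-.0683,.05]);X=np.array([.9963,-.0854,0]);Y=np.array([.0854,.9963,0])
tip=lambda a,H=H:H-.102*X-.15*np.cos(a)*Y+[0,0,.15*np.sin(a)]
obs={"w2":(187.8,153.8),"w7":(318.8,99),"w8":(466.3,98)}
Cs={n:cam("wrist",np.load(n+".npy",allow_pickle=True).item()) for n in obs}
for n,(u,v) in obs.items():
    print(n,brentq(lambda a:proj(Cs[n],tip(a))[0]-u,.3,1.2),proj(Cs[n],tip(.825)),(u,v))
def res(p): return np.concatenate([proj(Cs[n],p)-obs[n] for n in obs])
r=least_squares(res,tip(.8)); d=r.x-H; print("tri",r.x,r.fun,"x",d@X,"y",d@Y,"z",d[2],"r",np.hypot(d@Y,d[2]),"a",np.arctan2(d[2],-(d@Y)))
S=cam("side"); print("side tip",[proj(S,tip(a)) for a in(.7,.825,.95)], "scale119", proj(S,H-.09*X+[0,0,.119]))
```

```text
w2 0.8240903521463184 [187.9152 152.8222] (187.8, 153.8)
w7 0.8264263656948035 [318.5527  98.0901] (318.8, 99)
w8 0.8262379880971895 [466.0111  96.8322] (466.3, 98)
tri [ 0.4247 -0.161   0.1607] [ 0.0845  0.1329 -0.115   0.0588  0.0259 -0.2018] x -0.10135882545055118 y -0.1016964564314565 z 0.11067921759987866 r 0.1503065482912718 a 0.8276695310302103
side tip [array([274.2794, 234.0497]), array([273.6722, 226.5841]), array([273.0083, 219.6234])] scale119 [274.3227 207.9097]
```

Pointer angle: three wrist views agree at 0.826 rad, and the free triangulation gives a radius of 150.3 mm and x of −101.4 mm against the required 150 and −102. Now the bar.

```bash
python3 -m jog '[[[0,20,0],[0,0,0],0.2],[[0,55,0],[0,0,0],0.4],[[-1,90,0],[0,0,0],0.4],[[-2,112,10],[0,0,0],0.4],[[-2,117.5,30],[0,0,0],0.4],[[-2,117.5,55],[0,0,0],0.4],[[-2,117.5,80],[0,0,0],0.4],[[-2,117.5,105],[0,0,0],0.4],[[-2,117.5,130],[0,0,0],0.4],[[-2,117.5,145],[0,0,0],0.4],[[-2,117.5,150],[0,0,0],0.4],[[-2,117.5,150],[0,0,0],0.4]]'; python3 snap.py w10
```

```text
time_s: 15.73
position: [0.5164, -0.2739, 0.098]
tcp_rot: [[-0.996, 0.084, -0.002], [0.084, 0.996, 0.002], [0.003, 0.002, -1.0]]
force: [-0.8, -0.6, -0.5]
opening: 0.601
[ 0.5164 -0.2739  0.098 ] 0.7155288623848451
```

View pics/w10.png

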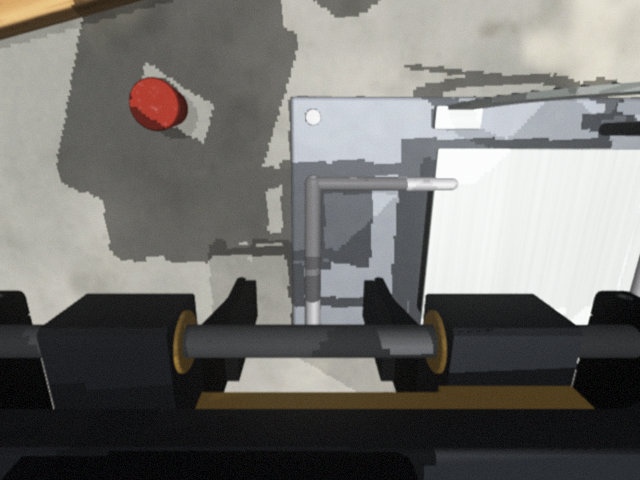

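The bar (column ~313) runs centred between the fingers (252 and 370), with the sheet edge (425) well clear. I'm lowering to the grasp height and closing.

```bash
python3 -m jog '[[[0,0,12],[0,0,0],0.4],[[0,0,30],[0,0,0],0.4],[[0,0,46],[0,0,0],0.4],[[0,0,58],[0,0,0],0.4],[[0,0,64],[0,0,0],0.4],[[0,0,66.5],[0,0,0],0.4],[[0,0,66.5],[0,0,0],0.5],[[0,0,66.5],[0,0,0],0.6],[[0,0,66.5],[0,0,0],0.7],[[0,0,66.5],[0,0,0],0.75],[[0,0,66.5],[0,0,0],0.8],[[0,0,66.5],[0,0,0],0.8]]'
python3 -m jog '[[[0,0,0],[0,0,0],0.83],[[0,0,0],[0,0,0],0.86],[[0,0,0],[0,0,0],0.9],[[0,0,0],[0,0,0],0.95],[[0,0,0],[0,0,0],1],[[0,0,0],[0,0,0],1],[[0,0,0],[0,0,0],1],[[0,0,0],[0,0,0],1],[[0,0,0],[0,0,0],1],[[0,0,0],[0,0,0],1]]'
python3 - <<'E'
from h import *
P=[]
for i in range(1):
    s=bot.read_state(); print(s["position"],s["tcp_rot"],s["force"],s["opening"])
Y=np.array([.0854,.9963,0]);R=s["tcp_rot"]
for a in np.append(np.linspace(0,.826,11),.826)[1:]:
    print(round(a,3),1e3*R.T@(.205*(1-np.cos(a))*Y+[0,0,.205*np.sin(a)]))
E
```

```text
time_s: 16.78
position: [0.5173, -0.2757, 0.033]
tcp_rot: [[-0.996, 0.085, 0.001], [0.085, 0.996, -0.001], [-0.001, -0.0, -1.0]]
force: [0.5, -0.9, -0.3]
opening: 0.252
time_s: 17.62
position: [0.5173, -0.2721, 0.0327]
tcp_rot: [[-0.996, 0.087, -0.0], [0.087, 0.996, 0.005], [0.001, 0.005, -1.0]]
force: [3.7, 9.4, 4.4]
opening: 0.101
[ 0.5173 -0.2721  0.0327] [[-0.9962  0.0866 -0.0003]
 [ 0.0866  0.9962  0.0051]
 [ 0.0007  0.0051 -1.    ]] [3.6596 9.4043 4.4499] 0.10129190400511279
0.083 [  0.0128   0.7852 -16.91  ]
0.165 [  0.0273   2.9627 -33.6975]
0.248 [  0.0432   6.5179 -50.2481]
0.33 [  0.0606  11.4264 -66.449 ]
0.413 [  0.0792  17.6548 -82.1896]
0.496 [  0.099   25.1606 -97.3626]
0.578 [   0.1198   33.8926 -111.8646]
0.661 [   0.1415   43.7913 -125.5967]
0.743 [   0.164    54.7891 -138.4652]
0.826 [   0.187    66.8112 -150.3825]
0.826 [   0.187    66.8112 -150.3825]
```

```bash
python3 -m jog '[[[0,2.5,0],[0,0,0],1],[[0,2.5,0],[0,0,0],1],[[0,2.5,-3],[0,0,0],1],[[0,2.7,-8.5],[0,0,0],1],[[0,3.2,-17],[0,0,0],1],[[0,4.1,-25.5],[0,0,0],1],[[0,5.3,-33.7],[0,0,0],1],[[0,6.8,-42],[0,0,0],1],[[0,8.8,-50.3],[0,0,0],1],[[0,11.1,-58.5],[0,0,0],1],[[0,13.6,-66.4],[0,0,0],1],[[0,13.6,-66.4],[0,0,0],1]]'
python3 - <<'E'
from h import *
s=bot.read_state(); p=s["position"]; print(p,s["force"],s["moment"],s["opening"])
H=np.array([.5344,-.0683,.05]);X=np.array([.9963,-.0854,0]);Y=np.array([.0854,.9963,0])
d=p-s["tcp_rot"][:,2]*.0187-H; y,z=d@Y,d[2]; print(d@X,y,z,np.hypot(y,z),np.arctan2(z,-y))
E
```

```text
time_s: 18.62
position: [0.5184, -0.2605, 0.0996]
tcp_rot: [[-0.996, 0.085, 0.001], [0.085, 0.996, 0.002], [-0.0, 0.002, -1.0]]
force: [2.0, 5.2, -3.6]
opening: 0.101
[ 0.5184 -0.2605  0.0996] [ 1.9775  5.1681 -3.6123] [ 0.6686 -0.4727 -0.0082] 0.1010473237230335
0.00045453406874479754 -0.19291053310671133 0.06834652071036028 0.20466001240283183 0.3404926636431096
```

```bash
python3 -m jog '[[[0,3.3,-8],[0,0,0],1],[[0,7,-15.9],[0,0,0],1],[[0,10.6,-23.6],[0,0,0],1],[[0,14.4,-31.2],[0,0,0],1],[[0,18.6,-38.5],[0,0,0],1],[[0,23,-45.6],[0,0,0],1],[[0,27.8,-52.6],[0,0,0],1],[[0,32.8,-59.4],[0,0,0],1],[[0,38.1,-66],[0,0,0],1],[[0,43.7,-72.3],[0,0,0],1],[[0,49.5,-78.5],[0,0,0],1],[[0,55.9,-84.3],[0,0,0],1]]'
python3 -m jog '[[[0,0,0],[0,0,0],1],[[0,0,0],[0,0,0],1],[[0,0,0],[0,0,0],1],[[0,0,0],[0,0,0],1],[[0,0,0],[0,0,0],1],[[0,0,0],[0,0,0],1]]'
python3 snap.py w11
python3 - <<'E'
from h import *
s=bot.read_state(); p=s["position"]; print(p,s["force"],s["moment"],s["opening"])
H=np.array([.5344,-.0683,.05]);X=np.array([.9963,-.0854,0]);Y=np.array([.0854,.9963,0])
d=p-s["tcp_rot"][:,2]*.0187-H-[0,0,.0014]; y,z=d@Y,d[2]; print(d@X,y,z,np.hypot(y,z),np.arctan2(z,-y))
im=cv2.imread("pics/w11.png"); t=vision.capture("side")[:,:,::-1]; cv2.imwrite("pics/s11.png",t)
T=vision.capture("top")[:,:,::-1]; cv2.imwrite("pics/t11.png",T)
o=np.zeros((600,800,3),np.uint8); o[:300,:400]=cv2.resize(im,(400,300),interpolation=cv2.INTER_AREA)
o[:300,400:]=cv2.resize(T[180:330,220:420],(400,300),interpolation=3)
o[300:,:400]=cv2.resize(t[205:295,250:370],(400,300),interpolation=3)
o[300:,400:]=cv2.resize(im[0:300,240:640],(400,300),interpolation=3)
cv2.imwrite("pics/c11.png",o)
E
```

```text
time_s: 19.62
position: [0.5231, -0.2067, 0.1842]
tcp_rot: [[-0.996, 0.085, 0.0], [0.085, 0.996, -0.002], [-0.001, -0.002, -1.0]]
force: [1.3, -1.0, -2.3]
opening: 0.1
time_s: 20.12
position: [0.5231, -0.2075, 0.1835]
tcp_rot: [[-0.996, 0.085, 0.0], [0.085, 0.996, -0.002], [-0.0, -0.002, -1.0]]
force: [-0.5, -3.4, 1.1]
opening: 0.105
[ 0.5231 -0.2075  0.1835] 0.16035251545041246
[ 0.5231 -0.2075  0.1835] [-1.1654 -4.5306  0.7396] [-0.7221  0.0536 -0.0337] 0.10334461452661403
0.0005744315914273362 -0.13959523729874912 0.1507813639164277 0.20547956098111628 0.8239019479967299
```

View pics/c11.png

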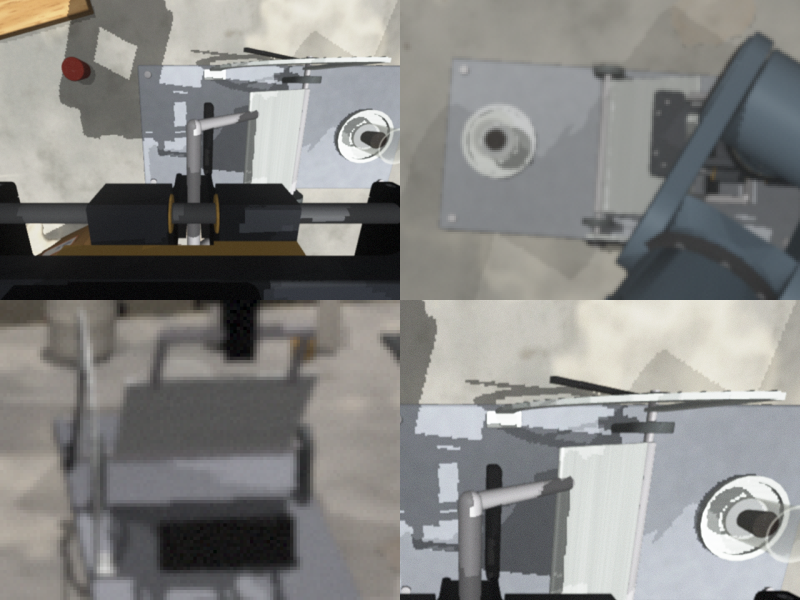

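Run:
```python
from h import *
from scipy.optimize import brentq
H=np.array([.5344,-.0683,.05]);X=np.array([.9963,-.0854,0]);Y=np.array([.0854,.9963,0])
pt=lambda a,x,r:H+x*X-r*np.cos(a)*Y+[0,0,r*np.sin(a)]
C=cam("wrist",np.load("w11.npy",allow_pickle=True).item())
im=cv2.imread("pics/w11.png",0); print("row tip", im[74:84:2,386:400])
for n,x,r,u in(("pointer",-.102,.15,391),("pointer",-.102,.15,392.5),("corner",-.07,.135,400)):
    print(n,u,brentq(lambda a:proj(C,pt(a,x,r))[0]-u,.3,1.3), proj(C,pt(.826,x,r)))
```

```text
row tip [[188 186 189 192 187 194 195 197 201 205 205 210 210 214]
 [187 184 187 171 131 108  97  89  90  89  96 110 123 144]
 [184 187 185 151  86  50  45  43  44  46  45  55  48  49]
 [185 183 180 144  80  50  43  44  43  47  48  44  45  43]
 [176 183 176 138  88  63  59  53  51  48  44  49  40  48]]
pointer 391 0.8285863148996876 [390.2832  78.2515]
pointer 392.5 0.8339619087685037 [390.2832  78.2515]
corner 400 0.8206991453165217 [401.2057 146.5169]
```

The pointer tip edge at column ~390 gives 0.825 rad. The flap reads 0.824 from the arm and about 0.821 from the image. They agree, so I'm handing in while still gripping.

```bash
python3 -c "
from rig import bot
s=bot.read_state();print(s['time_s'],s['position'],s['force'],s['opening']);print(bot.hand_in())"
```

```text
20.2667 [ 0.52307413 -0.20738203  0.18355477] [-0.92620885 -5.11128087  2.65248518] 0.10094564929233851
the job is handed in; nothing more can be done
None
```

I set the beaker upright in the round seat with the stopper still in it, and let go while the flap lay flat. I then took the flap by its bar, raised it in line with the pointer, and handed in at 20.3 s while still gripping.

- **Pointer angle:** about 0.826 rad before lifting, from three wrist views that agreed. It read about 0.825 rad afterwards, so I saw no sign it had been moved.
- **Flap angle:** 0.824 rad from the arm's pose and about 0.821 rad from the image. The small difference is within measurement error.
- **Grip and forces:** the fingers were closed on the 10 mm bar. Force readings between moves stayed at roughly 11 N or less.
- **Surroundings:** the last wrist view showed the beaker upright in the seat and the red stopper standing. The other loose things were not in that view. The tub and the small items near it looked undisturbed after the beaker was set down, and the arm did not go near them again.
- **Check not completed:** a rough look in the coarse side view suggested a pointer angle near 0.87 rad. I didn't measure it there and relied on the wrist views.

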